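# Nest the drained plant pots upside down

### The job

Put the empty plant pots away upside down, the way they stand now, so that no rain water gathers in them: on the round stone coaster nest the three round clay pots, the smallest first, the middle one over it and the largest over both; on the slatted wooden board nest the two black square pots, the larger one over the smaller. Every pot must be centred and sit with its rim flat down on its coaster or board. Set the pots down without dropping them, and leave the trowel, the box with the sliding lid and the lidded ceramic pot where they are.

Things in the scene. Friction and masses are not known exactly. Their poses are not given: they have to be found in the camera images.
- clay_small: The smallest of three round terracotta pots, standing mouth down, drain hole on top; 60 mm high. Outer diameter 34 mm at the closed top, widening evenly to 49 mm at the mouth; collar 54 mm on the lowest 14 mm; wall 4 mm. About 70 g. Origin: centre of the mouth, at the bottom; z up. Pinch it across the sides near the top. 
- clay_middle: The middle of three round terracotta pots, standing mouth down, drain hole on top; 78 mm high. Outer diameter 47 mm at the closed top, widening evenly to 71 mm at the mouth; collar 76 mm on the lowest 17 mm; wall 4 mm. About 140 g. Origin: centre of the mouth, at the bottom; z up. Pinch it across the sides near the top. Covers the small one, 5 mm clear all round, rims level.
- clay_large: The largest of three round terracotta pots, standing mouth down, drain hole on top; 96 mm high. Outer diameter 58 mm at the closed top, widening evenly to 93 mm at the mouth; collar 98 mm on the lowest 20 mm; wall 4 mm. About 260 g. Origin: centre of the mouth, at the bottom; z up. Pinch it across the sides near the top. Covers the middle one, 4 mm clear all round, rims level.
- square_small: The smaller of two square black plastic pots, standing mouth down, 58 mm high. 40 mm square at the closed top, widening evenly to 50 mm at the mouth; collar 54 mm on the lowest 10 mm; wall 3 mm. About 30 g. Origin: centre of the mouth, at the bottom; z up, x and y normal to its sides. Pinch two facing sides near the top. 
- square_large: The larger of two square black plastic pots, standing mouth down, 84 mm high. 58 mm square at the closed top, widening evenly to 74 mm at the mouth; collar 80 mm on the lowest 13 mm; wall 3 mm. About 60 g. Origin: centre of the mouth, at the bottom; z up, x and y normal to its sides. Pinch two facing sides near the top. Covers the small one, 7 mm clear if parallel, rims level.
- stone_coaster: Round grey stone plant coaster, 140 mm across, 12 mm thick, flat top; it does not move when touched. Origin: centre of its underside, on the shelf; its top is 12 mm above the origin.
- slatted_board: Square dark wooden slatted drip board, 116 mm x 116 mm, 18 mm high: five slats along its x, 18 mm wide with 6.5 mm gaps, on two battens; it does not move when touched. Origin: centre of its underside, on the shelf; its top is 18 mm above the origin; x and y along its sides.
- wooden_box: Small plywood box with a dark sliding lid, 110 mm (x) x 70 mm (y) x 49 mm high, loose, to be left where it is. Origin: centre of its underside.
- lidded_pot: Lidded ceramic pot, blue body and white lid with a blue knob, 100 mm across, 91 mm high, loose, to be left where it is. Origin: centre of its underside.
- trowel: Stainless hand trowel with black handle lying on the shelf, loose, to be left where it is; 230 mm long along its x (handle to -x, blade to +x), 44 mm wide, 28 mm high. Origin: on the shelf under its neck, 130 mm from the handle's end and 100 mm from the blade's tip.
Mind the look-alikes: they are no part of the job. Leave any purple look-alike of the clay_small alone.

How it is judged:
At the end, for the whole second after the job is handed in: The three clay pots stand nested mouth down on the coaster, the two square pots on the slatted board: each pot centred within 15 mm, its rim within 4 mm of that surface, tilted less than 0.1 rad, at rest (horizontal distance between each of clay_small, clay_middle, clay_large and stone_coaster below 0.015 m and z of clay_small in the frame of stone_coaster between 0.008 and 0.016 m and angle between each of clay_small, clay_middle, clay_large, square_small, square_large's own z axis and vertical below 0.1 rad and linear speed of each of clay_small, clay_middle, clay_large, square_small, square_large below 0.02 m/s and z of clay_middle in the frame of stone_coaster between 0.008 and 0.016 m and z of clay_large in the frame of stone_coaster between 0.008 and 0.016 m and horizontal distance between each of square_small, square_large and slatted_board below 0.015 m and z of square_small in the frame of slatted_board between 0.014 and 0.022 m and z of square_large in the frame of slatted_board between 0.014 and 0.022 m); the robot touches nothing.
It fails at once if a clay pot is dropped (moves free of the fingers at more than 0.7 m/s, about 25 mm of fall) ((linear speed of clay_small above 0.7 m/s and contact force between the fingers and clay_small below 0.05 N) or (linear speed of clay_middle above 0.7 m/s and contact force between the fingers and clay_middle below 0.05 N) or (linear speed of clay_large above 0.7 m/s and contact force between the fingers and clay_large below 0.05 N)).
It fails at once if a square pot is dropped (moves free of the fingers at more than 0.7 m/s, about 25 mm of fall) ((linear speed of square_small above 0.7 m/s and contact force between the fingers and square_small below 0.05 N) or (linear speed of square_large above 0.7 m/s and contact force between the fingers and square_large below 0.05 N)).
It fails at once if the wooden box is shifted by more than 15 mm (distance of wooden_box from where it was at the start of the episode above 0.015 m).
It fails at once if the lidded ceramic pot is shifted by more than 15 mm (distance of lidded_pot from where it was at the start of the episode above 0.015 m).
It fails at once if the trowel is shifted by more than 15 mm (distance of trowel from where it was at the start of the episode above 0.015 m).
It also fails if it takes over 120 s, if anything falls off the work surface, if the arm or the gripper's body presses on something with over 40 N, if the wrist force passes 120 N, or if a joint passes its speed limit or range.

### The arm

A 6-joint arm with a two-finger parallel gripper is mounted at the origin on the work surface. World frame = base frame: x ahead of the robot, y to its left, z up, the work surface at z = 0. Lengths are in m, angles in rad, forces in N, time in s.
With the tool pointing down it reaches from about 0.275 to 0.775 m from the base axis. Payload 14.6 kg.
Tool frame: the origin (TCP) lies at the very end of the fingers, on their centre line; the grasp point (between the pads) lies ctrl.pinch_z behind it (ctrl.pinch_z is the distance from the TCP to the grasp point, in m); x points along the fingers, y is the direction in which the jaws open and shut, and the axes are right-handed (so a half turn about x gives the same grasp; the last joint's range is limited). The gripper opens to 85 mm and grips with 20 to 120 N. Pads are 22 mm wide; open, the fingers measure 114 mm over their backs; the gripper's body (76 mm by 85 mm) begins 54 mm behind the grasp point. The pads swing forward as they close: fully open they stand 13 mm farther back than shut.
Start: joints at [-1.294, 0.263, -0.048, 1.259, 0, 1.415], TCP at [0.22, -0.477, 0.231] pointing down, gripper open.
Joint ranges: [-2.65, 2.65], [-0.89, 1.7], [-1.18, 1.37], [-2.13, 2.11], [-1.35, 1.29], [-3.14, 3.14]. Speed limits (rad/s): [1.89, 1.89, 2.57, 2.79, 3.14, 3.14].

### API

Orientations are given as a rotation vector (axis times angle).
In Python, from cell import ctrl gives the robot as it stands.
- The arm moves only by the tool play_rows, never from a script. Its argument "targets" is one flat list of numbers, 7 for each row, row after row: the closure, from -1 (fully open) to 1 (shut), then the shift along the tool's x, y, z in m, then the turn, a rotation vector about the tool's x, y, z in degrees. In form: [jaw, tx, ty, tz, rx, ry, rz, jaw, tx, ty, tz, rx, ry, rz, ...]. A call has 1 to 8 rows; each row is the pose to reach, as a shift and turn from the pose commanded when the call began, along the tool's axes at that moment; what a row does not reach only later rows make up. A row lasts 1/10 s, in which the tool goes at most 50 mm and 8.59 degrees, less where a joint would pass 70% of its speed; a pose out of reach is approached as far as the arm can. A call with a gripper value outside its range is refused whole. The fingers move at their own pace and stop on an object; "newtons" is the grip in N (left out, the last holds). Time passes only in rows, so rows that repeat a pose let the fingers close. It gives the time, the measured TCP pose, the force and the opening at its end, in the units of the state.
- ctrl.observe(): the state, without advancing time (a new reading comes with each control period).
- ctrl.snapshot(name): name is "side" or "top" or "wrist"; returns the picture (420x560x3 uint8, red, green, blue); there is no depth.
- ctrl.get_calibration(name): a dict with "mtx" (3x3 intrinsics, pixels), "eye" and "attitude" of the camera in the world; the wrist camera has in their place "mount" (4x4, takes a point from camera to tool coordinates, whose origin is the TCP and whose axes are the tool frame's). Camera axes: x right, y up, looking along -z (the intrinsics and any distortion apply to the point x, -y, -z); pixel columns grow to the right and rows downward; lengths in m; the calibration is good to about 2 mm. A picture is of the moment at which its call begins: read the wrist's pose just before it. get_calibration takes no time and is no camera call.
- ctrl.job_done(): hands the job in, once; it reports no verdict.
The state is a dict: "t": time; "joint_positions": joint angles; "joint_vel": joint speeds; "effort": joint torques, N m; "tcp_pos": TCP position; "orientation": TCP orientation; "contact_force": force on the tool from outside, world axes, zero at the start; "torque": the same for the moment, N m; "width": opening from 0.0 (shut) to 1.0 (fully open).
Only numpy, scipy, OpenCV 4.12 (cv2) and the standard library are available. Lean on these libraries where they do the work, as an engineer would, in place of code of your own. Each camera call takes 0.05 s, during which the arm holds its last target. There are 200 camera calls.

## Working session

There is one attempt and no reset: what is moved stays moved. The work goes in short steps, Python scripts to look and compute and a tool call to move; the robot and the scene stay as the last step left them, time stands still between calls to the robot, and variables do not carry over. Pictures are saved under pics/ and viewed, about 12 in all and at most 16, crops included, and the job is handed in when it is done.

Besides the shell and the picture viewer there is one more tool, called after ">>>" as a command line: name --argument value ..., lists and objects as JSON in quotes. play_rows: Moves the arm, as the interface text tells. Its arguments: {"type":"object","properties":{"targets":{"type":"array"},"newtons":{"type":"number"}},"required":["targets"]}

```bash
mkdir -p pics; ls; python3 - <<'E'
from cell import ctrl
import cv2,numpy as np
print(ctrl.observe(), ctrl.pinch_z)
for n in("top","side","wrist"):
    im=ctrl.snapshot(n); cv2.imwrite(f"pics/{n}0.png",cv2.cvtColor(im,cv2.COLOR_RGB2BGR))
    print(n,ctrl.get_calibration(n))
a=cv2.imread("pics/top0.png");cv2.imwrite("pics/top0b.png",cv2.resize(a,(800,600),interpolation=cv2.INTER_CUBIC))
a=cv2.imread("pics/side0.png");cv2.imwrite("pics/side0b.png",cv2.resize(a,(800,600),interpolation=cv2.INTER_CUBIC))
E
```

```text
pics
{'t': 0.0, 'joint_positions': array([-1.29424979e+00,  2.63538844e-01, -4.89430317e-02,  1.25940618e+00,
       -3.18881560e-06,  1.41549687e+00]), 'joint_vel': array([ 0.00066525, -0.00069206,  0.00062247, -0.00077986, -0.00052428,
        0.00011666]), 'effort': array([-1.34534730e-03, -6.37608147e+01,  3.84568012e+01,  1.40020801e-02,
       -3.36271696e-04,  2.59068952e-05]), 'tcp_pos': array([ 0.21965512, -0.47653236,  0.23081461]), 'orientation': array([ 1.98301465,  0.43608067, -1.9831554 ]), 'contact_force': array([0.17374814, 0.60463906, 0.42399116]), 'torque': array([ 0.05995058,  0.07088585, -0.01296709]), 'width': 0.9989317836455418} 0.0187
top {'mtx': array([[393.0667193 ,   0.        , 282.68493748],
       [  0.        , 393.0667193 , 209.77398178],
       [  0.        ,   0.        ,   1.        ]]), 'eye': array([0.43667284, 0.04131607, 1.07711908]), 'attitude': array([ 0.09166086, -0.05613176, -1.57029686])}
side {'mtx': array([[515.72432067,   0.        , 275.84011278],
       [  0.        , 515.72432067, 206.51576002],
       [  0.        ,   0.        ,   1.        ]]), 'eye': array([ 0.87429429, -1.01218894,  1.2411155 ]), 'attitude': array([0.75133738, 0.11265297, 0.29952753])}
wrist {'mtx': array([[355.42211058,   0.        , 276.28489516],
       [  0.        , 355.42211058, 209.28555074],
       [  0.        ,   0.        ,   1.        ]]), 'mount': array([[ 3.92881649e-04,  2.88356771e-01, -9.57522960e-01,
        -1.43335664e-01],
       [ 9.99999921e-01, -1.67540666e-04,  3.59855739e-04,
         7.79478149e-04],
       [-5.66571953e-05, -9.57523025e-01, -2.88356814e-01,
        -7.31024911e-02],
       [ 0.00000000e+00,  0.00000000e+00,  0.00000000e+00,
         1.00000000e+00]])}
```

View pics/top0b.png

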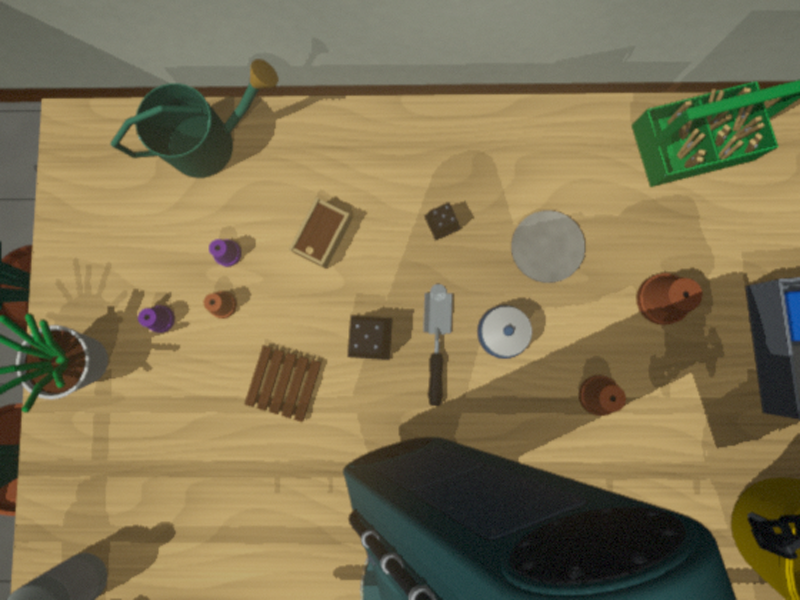

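View pics/side0b.png

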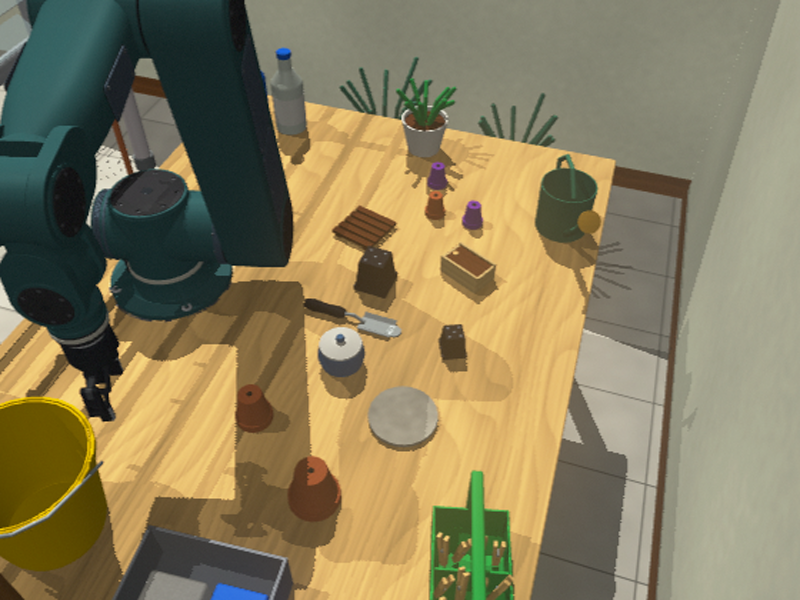

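```bash
cat > h.py <<'E'
import numpy as np, cv2
from scipy.spatial.transform import Rotation as R
from cell import ctrl
def cam(name, st=None):
    c=ctrl.get_calibration(name)
    if name!="wrist": return c["mtx"],R.from_rotvec(c["attitude"]).as_matrix(),np.array(c["eye"])
    A=R.from_rotvec(st["orientation"]).as_matrix();M=c["mount"]
    return c["mtx"],A@M[:3,:3],A@M[:3,3]+st["tcp_pos"]
def ray(C,p):
    K,A,e=C; d=np.linalg.inv(K)@[p[0],p[1],1]; d=A@[d[0],-d[1],-d[2]]
    return e,d/np.linalg.norm(d)
def onz(C,p,z):
    e,d=ray(C,p); return e+d*(z-e[2])/d[2]
def proj(C,X):
    K,A,e=C; q=A.T@(np.asarray(X)-e); q=K@[q[0],-q[1],-q[2]]; return q[:2]/q[2]
def tri(rays):
    M=np.zeros((3,3));b=np.zeros(3)
    for e,d in rays:
        P=np.eye(3)-np.outer(d,d);M+=P;b+=P@e
    X=np.linalg.solve(M,b)
    return X,max(np.linalg.norm((np.eye(3)-np.outer(d,d))@(X-e)) for e,d in rays)
def snap(name,fn,box=None,s=1):
    st=ctrl.observe(); im=cv2.cvtColor(ctrl.snapshot(name),cv2.COLOR_RGB2BGR); cv2.imwrite(f"pics/{fn}_raw.png",im)
    if box: im=im[box[1]:box[3],box[0]:box[2]]
    cv2.imwrite(f"pics/{fn}.png",cv2.resize(im,None,fx=s,fy=s,interpolation=cv2.INTER_CUBIC)); return st
def move(tcp,yaw,st=None):
    "shift/turn in tool axes to reach tcp pointing down with jaw axis (tool y) at yaw"
    st=st or ctrl.observe(); A=R.from_rotvec(st["orientation"]).as_matrix()
    best=None
    for k in(0,np.pi):
        y=np.array([np.cos(yaw+k),np.sin(yaw+k),0]);x=np.array([0,0,-1.]);B=np.c_[x,y,np.cross(x,y)]
        r=np.degrees(R.from_matrix(A.T@B).as_rotvec())
        if best is None or np.linalg.norm(r)<np.linalg.norm(best): best=r
    return np.round(A.T@(np.asarray(tcp)-st["tcp_pos"]),4),np.round(best,1)
E
python3 - <<'E'
from h import *
T=cam("top");S=cam("side")
P=dict(clay_s=((213,304),(435,196)),clay_m=((613,398),(250,393)),clay_l=((686,295),(317,464)),sq_s=((442,220),(454,328)),sq_l=((371,336),(377,256)),coaster=((548,245),(403,415)),board=((286,382),(365,228)),knob=((509,330),(341,338)))
for k,(a,b) in P.items():
    X,r=tri([ray(T,np.array(a)*.7),ray(S,np.array(b)*.7)]);print(k,X.round(3),round(r,4),np.hypot(*X[:2]).round(3))
print("box",onz(T,np.array((323,231))*.7,.049))
A=R.from_rotvec(ctrl.observe()["orientation"]).as_matrix();print(A.round(3))
a=cv2.imread("pics/top0.png")
cv2.imwrite("pics/topA.png",cv2.resize(a[130:300,80:340],None,fx=3,fy=3,interpolation=cv2.INTER_CUBIC))
b=cv2.imread("pics/side0.png")
cv2.imwrite("pics/sideA.png",cv2.resize(b[100:360,150:360],None,fx=2.3,fy=2.3,interpolation=cv2.INTER_CUBIC))
E
```

```text
clay_s [0.527 0.417 0.054] 0.0017 0.673
clay_m [ 0.359 -0.3    0.08 ] 0.001 0.468
clay_l [ 0.542 -0.419  0.106] 0.0067 0.685
sq_s [ 0.684 -0.004  0.061] 0.0048 0.684
sq_l [0.47  0.123 0.093] 0.0044 0.486
coaster [ 0.642 -0.211  0.01 ] 0.0002 0.676
board [0.383 0.288 0.015] 0.0019 0.48
knob [ 0.478 -0.121  0.085] 0.0015 0.493
box [0.66280702 0.21560689 0.049     ]
[[-0.     0.418 -0.908]
 [ 0.001 -0.908 -0.418]
 [-1.    -0.001 -0.   ]]
```

View pics/topA.png

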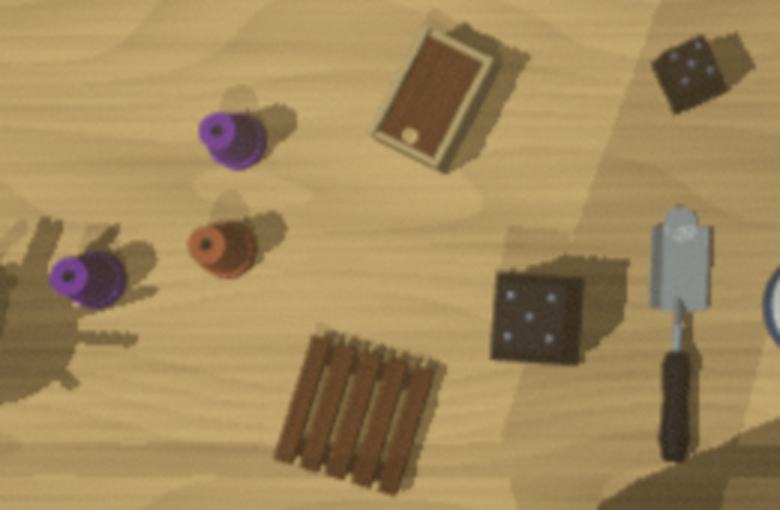

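The crop shows the clay_small drain hole at (207,245), the two purple look-alikes at (217,131) and (72,278), the sq_l holes around (529,317), the sq_s holes around (691,63) and the board corners. I'll compute positions and yaws from these.

```bash
python3 - <<'E'
from h import *
T=cam("top")
f=lambda p,z: onz(T,(80+p[0]/3,130+p[1]/3),z)[:2]
def yaw(a,b): d=b-a; return np.degrees(np.arctan2(d[1],d[0]))
print("sq_s",f((691,63),.058),[yaw(f(a,.058),f(b,.058)).round(1) for a,b in(((673,57),(698,43)),((684,82),(711,70)),((673,57),(684,82)),((698,43),(711,70)))])
print("sq_l",f((529,317),.084),[yaw(f(a,.084),f(b,.084)).round(1) for a,b in(((510,294),(551,297)),((507,335),(548,338)),((510,294),(507,335)))])
B=[f(p,.018) for p in((318,335),(443,362),(393,492),(276,458))]
print("board",np.mean(B,0),[yaw(B[i],B[(i+1)%4]).round(1) for i in range(4)])
print("clay_s",f((207,245),.06),"purple",f((72,278),.06),f((217,131),.06))
print(move([.684,-.003,.17],np.radians(29)), move([.684,-.003,.17],np.radians(-151)))
E
```

```text
sq_s [ 0.68845656 -0.00851984] [np.float64(-60.6), np.float64(-65.9), np.float64(-157.0), np.float64(-155.2)]
sq_l [0.46482682 0.13039143] [np.float64(-94.2), np.float64(-94.2), np.float64(176.3)]
board [0.38245781 0.2894536 ] [np.float64(-102.0), np.float64(159.5), np.float64(74.3), np.float64(-17.8)]
clay_s [0.52836567 0.41454416] purple [0.49965628 0.53239839] [0.62917614 0.40893494]
(array([ 0.0612, -0.2358, -0.6199]), array([85.7,  0. ,  0. ])) (array([ 0.0612, -0.2358, -0.6199]), array([85.7,  0. ,  0. ]))
```

>>> play_rows --targets '[-1,0.04,-0.236,-0.62,-90.5,0,0,-1,0.04,-0.236,-0.62,-90.5,0,0,-1,0.04,-0.236,-0.62,-90.5,0,0,-1,0.04,-0.236,-0.62,-90.5,0,0,-1,0.04,-0.236,-0.62,-90.5,0,0,-1,0.04,-0.236,-0.62,-90.5,0,0,-1,0.04,-0.236,-0.62,-90.5,0,0,-1,0.04,-0.236,-0.62,-90.5,0,0]' --newtons 40

```text
t: 0.95
tcp_pos: [0.5003, -0.1898, 0.207]
orientation: [1.16, 1.24, -1.16]
contact_force: [0.9, -1.8, 1.1]
width: 1.003
```

```bash
python3 - <<'E'
from h import *
s=ctrl.observe();print(s["tcp_pos"],s["joint_positions"],R.from_rotvec(s["orientation"]).as_matrix().round(2).tolist(),move([.686,-.006,.17],np.radians(25)))
E
```

```text
[ 0.50026257 -0.18978749  0.20703789] [-5.14938151e-01  2.88719826e-01 -7.79017967e-02  1.20421264e+00
 -2.32345889e-05  9.88665800e-01] [[-0.0, 1.0, 0.07], [-0.0, 0.07, -1.0], [-1.0, -0.0, -0.0]] (array([ 0.037 ,  0.1977, -0.1709]), array([-21.2,  -0. ,   0. ]))
```

>>> play_rows --targets '[-1,0.035,0.197,-0.17,-21,0,0,-1,0.035,0.197,-0.17,-21,0,0,-1,0.035,0.197,-0.17,-21,0,0,-1,0.035,0.197,-0.17,-21,0,0,-1,0.035,0.197,-0.17,-21,0,0,-1,0.035,0.197,-0.17,-21,0,0,-1,0.035,0.197,-0.17,-21,0,0,-1,0.035,0.197,-0.17,-21,0,0]'

```text
t: 1.75
tcp_pos: [0.6849, -0.0105, 0.1721]
orientation: [0.888, 1.382, -0.889]
contact_force: [0.3, -0.2, 1.1]
width: 0.998
```

```bash
python3 - <<'E'
from h import *
s=snap("wrist","w1");print(s["tcp_pos"],np.save("w1.npy",s,allow_pickle=True))
E
```

```text
[ 0.68491401 -0.01050087  0.17208339] None
```

View pics/w1.png

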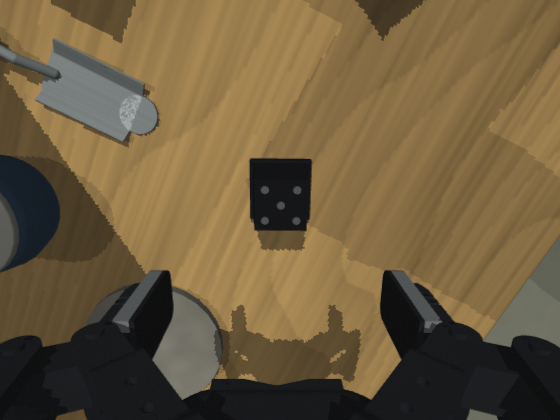

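```bash
python3 - <<'E'
from h import *
s=np.load("w1.npy",allow_pickle=True).item();C=cam("wrist",s)
X,r=tri([ray(C,(281,205.5)),ray(cam("top"),(80+691/3,130+63/3)),ray(cam("side"),np.array((454,328))*.7)]);print(X,r)
p=onz(C,(281,205.5),.058);print(p)
q=[onz(C,a,.058)[:2] for a in((265,190),(297,190),(265,221),(296.5,221))]
for i,j in((0,1),(2,3),(0,2),(1,3)): d=q[j]-q[i];print(np.degrees(np.arctan2(d[1],d[0])).round(1))
y=R.from_rotvec(s["orientation"]).as_matrix()[:,1];print(y)
print(move([p[0],p[1],.03],np.arctan2(y[1],y[0]),s))
E
```

```text
[ 0.68759926 -0.00786546  0.06756462] 0.0019264056908671803
[ 0.68849613 -0.01079298  0.058     ]
24.5
24.5
-66.0
-65.4
[ 9.10029762e-01  4.14542376e-01 -6.71267321e-04]
(array([0.1421, 0.0032, 0.0018]), array([-0., -0.,  0.]))
```

>>> play_rows --targets '[-1,0.05,0.003,0.002,0,0,0,-1,0.1,0.003,0.002,0,0,0,-1,0.13,0.003,0.002,0,0,0,-1,0.146,0.003,0.002,0,0,0,-1,0.146,0.003,0.002,0,0,0,1,0.146,0.003,0.002,0,0,0,1,0.146,0.003,0.002,0,0,0,1,0.146,0.003,0.002,0,0,0]' --newtons 25

```text
t: 2.6
tcp_pos: [0.6896, -0.0109, 0.0277]
orientation: [0.889, 1.38, -0.888]
contact_force: [1.4, 0.8, 9.6]
width: 0.516
```

>>> play_rows --targets '[1,0,0,0,0,0,0,1,0,0,0,0,0,0,1,0,0,0,0,0,0,1,0,0,0,0,0,0]'

```text
t: 3.0
tcp_pos: [0.6897, -0.0109, 0.0279]
orientation: [0.889, 1.379, -0.888]
contact_force: [-3.3, -0.4, 8.8]
width: 0.505
```

```bash
python3 - <<'E'
from h import *
print(move([.469,.263,.22],np.radians(73.5)))
E
```

```text
(array([-0.1928, -0.087 , -0.3404]), array([-49. ,   0.1,  -0.1]))
```

>>> play_rows --targets '[1,-0.03,0,0,0,0,0,1,-0.07,0,0,0,0,0,1,-0.12,0,0,0,0,0,1,-0.17,0,0,0,0,0,1,-0.19,0,0,0,0,0,1,-0.19,0,0,0,0,0]'

```text
t: 3.6
tcp_pos: [0.6903, -0.0107, 0.2205]
orientation: [0.89, 1.376, -0.886]
contact_force: [-0.7, -0.5, -0.8]
width: 0.506
```

>>> play_rows --targets '[1,0,-0.011,-0.043,-6,0,0,1,0,-0.022,-0.085,-12,0,0,1,0,-0.033,-0.128,-18,0,0,1,0,-0.044,-0.17,-24,0,0,1,0,-0.055,-0.213,-30,0,0,1,0,-0.066,-0.255,-37,0,0,1,0,-0.077,-0.298,-43,0,0,1,0,-0.087,-0.34,-49,0,0]'

```text
t: 4.4
tcp_pos: [0.4671, 0.2638, 0.2156]
orientation: [0.223, 1.56, -0.223]
contact_force: [0.3, 0.6, -0.0]
width: 0.504
```

>>> play_rows --targets '[1,0,0,0,0,0,0,1,0,0,0,0,0,0]'

```text
t: 4.6
tcp_pos: [0.4682, 0.2632, 0.2159]
orientation: [0.225, 1.559, -0.225]
contact_force: [-0.6, -1.0, -0.9]
width: 0.509
```

```bash
python3 - <<'E'
from h import *
s=snap("wrist","w2");print(s["tcp_pos"],s["width"]);np.save("w2.npy",s,allow_pickle=True)
E
```

```text
[0.46820094 0.26321648 0.21585329] 0.509263923344558
```

View pics/w2.png

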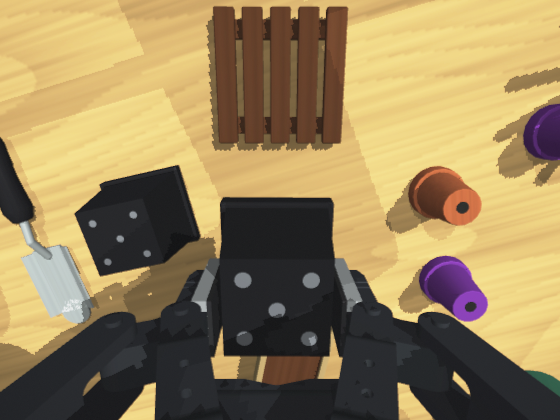

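```bash
python3 - <<'E'
from h import *
s=np.load("w2.npy",allow_pickle=True).item();C=cam("wrist",s);T=cam("top")
B=[onz(C,p,.018)[:2] for p in((213,7),(348,8),(342,143),(219,141))]
for i in range(4):
    d=B[(i+1)%4]-B[i];print(np.linalg.norm(d).round(4),np.degrees(np.arctan2(d[1],d[0])).round(1))
b=np.mean(B,0);print("board",b)
h=onz(C,(277,310),s["tcp_pos"][2]+.030);A=R.from_rotvec(s["orientation"]).as_matrix()
print("held in tool",A.T@(h-s["tcp_pos"]),"yaw",np.degrees(np.arctan2(A[1,1],A[0,1])))
q=[onz(C,a,.084)[:2] for a in((93,224),(133,214),(109,262),(148,253))]
print("sq_l",onz(C,(120,239),.084),np.mean(q,0),[np.degrees(np.arctan2(*(q[j]-q[i])[::-1])).round(1) for i,j in((0,1),(2,3),(0,2),(1,3))])
print("tri",tri([ray(C,(120,239)),ray(T,(80+529/3,130+317/3))]))
print("clay_s",onz(C,(463,207),.06),tri([ray(C,(463,207)),ray(T,(80+207/3,130+245/3))]))
X=[*(b-(h-s["tcp_pos"])[:2]),.07]
print(move(X,np.radians(73.5)))
E
```

```text
0.1156 73.2
0.1143 -16.0
0.1167 -107.4
0.1132 163.5
board [0.37879595 0.29277225]
held in tool [-0.02999976 -0.00050572 -0.00078904] yaw 73.56141454395348
sq_l [0.46518109 0.12815864 0.084     ] [0.46503266 0.12894013] [np.float64(87.8), np.float64(87.3), np.float64(-2.4), np.float64(-2.4)]
tri (array([0.46456131, 0.13004164, 0.08725069]), np.float64(0.00018259398067579368))
clay_s [0.52841428 0.4154148  0.06      ] (array([0.5282608 , 0.41481027, 0.06040653]), np.float64(0.0003979958461552772))
(array([ 0.1458,  0.0039, -0.0941]), array([-0., -0.,  0.]))
```

>>> play_rows --targets '[1,0,0.003,-0.045,0,0,0,1,0,0.003,-0.093,0,0,0,1,0,0.003,-0.093,0,0,0,1,0.05,0.003,-0.093,0,0,0,1,0.1,0.003,-0.093,0,0,0,1,0.14,0.003,-0.093,0,0,0,1,0.16,0.003,-0.093,0,0,0,1,0.16,0.003,-0.093,0,0,0]'

```text
t: 5.45
tcp_pos: [0.38, 0.2904, 0.0537]
orientation: [0.226, 1.562, -0.23]
contact_force: [-1.0, -0.2, 1.2]
width: 0.509
```

>>> play_rows --targets '[1,0.005,0,0,0,0,0,1,0.008,0,0,0,0,0,1,0.01,0,0,0,0,0,1,0.01,0,0,0,0,0]'

```text
t: 5.85
tcp_pos: [0.3809, 0.2922, 0.0466]
orientation: [0.227, 1.558, -0.226]
contact_force: [0.9, 0.2, -1.0]
width: 0.505
```

```bash
python3 - <<'E'
from h import *
s=ctrl.observe();print(s["tcp_pos"],s["contact_force"])
E
```

```text
[0.38090821 0.2921845  0.04663166] [ 0.86034004  0.22919201 -1.01146831]
```

>>> play_rows --targets '[1,0.001,0,0,0,0,0,1,0.0015,0,0,0,0,0,-0.6,0.0015,0,0,0,0,0,-1,0.0015,0,0,0,0,0,-1,0.0015,0,0,0,0,0,-1,-0.02,0,0,0,0,0,-1,-0.07,0,0,0,0,0,-1,-0.15,0,0,0,0,0]'

```text
t: 6.65
tcp_pos: [0.3798, 0.2917, 0.1674]
orientation: [0.225, 1.56, -0.227]
contact_force: [1.5, 0.8, 0.0]
width: 0.997
```

```bash
python3 - <<'E'
from h import *
print(move([.465,.129,.19],np.radians(87.5)))
E
```

```text
(array([-0.0226, -0.1318,  0.1279]), array([-14. ,  -0.1,   0.1]))
```

>>> play_rows --targets '[-1,0,-0.132,0.128,-14,0,0,-1,0,-0.132,0.128,-14,0,0,-1,0,-0.132,0.128,-14,0,0,-1,0,-0.132,0.128,-14,0,0,-1,0,-0.132,0.128,-14,0,0,-1,0,-0.132,0.128,-14,0,0]'

```text
t: 7.25
tcp_pos: [0.4659, 0.1285, 0.166]
orientation: [0.036, 1.571, -0.036]
contact_force: [-0.7, 0.6, 0.0]
width: 1.003
```

```bash
python3 - <<'E'
from h import *
s=snap("wrist","w3");print(s["tcp_pos"],s["width"]);np.save("w3.npy",s,allow_pickle=True)
E
```

```text
[0.46586538 0.12853359 0.16603569] 1.002944924487205
```

View pics/w3.png

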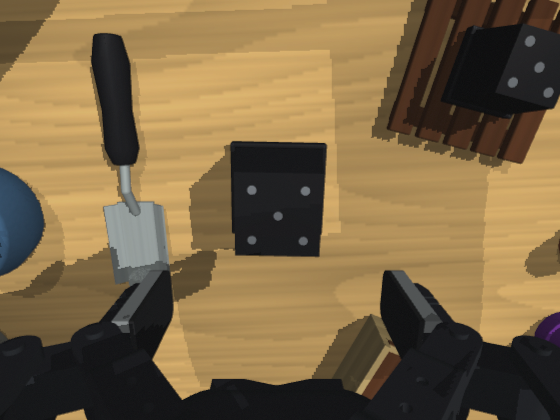

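```bash
python3 - <<'E'
from h import *
s=np.load("w3.npy",allow_pickle=True).item();C=cam("wrist",s)
p=onz(C,(278,216),.084);print("sq_l",p)
q=[onz(C,a,.084)[:2] for a in((252,190),(305,191),(251,240),(303,241))]
print([np.degrees(np.arctan2(*(q[j]-q[i])[::-1])).round(1) for i,j in((0,1),(2,3),(0,2),(1,3))])
print("sq_s",onz(C,(540,67),.076))
q=[onz(C,a,.076)[:2] for a in((530,41),(513,82))];print(np.degrees(np.arctan2(*(q[1]-q[0])[::-1])))
print(move([p[0],p[1],.05],np.radians(87)))
E
```

```text
sq_l [0.46493842 0.12895814 0.084     ]
[np.float64(86.3), np.float64(86.2), np.float64(-4.9), np.float64(-3.5)]
sq_s [0.3791573  0.29337442 0.076     ]
-16.570440637009753
(array([ 0.1161, -0.0004, -0.0005]), array([ 0.5, -0. , -0. ]))
```

>>> play_rows --targets '[-1,0.04,-0.0005,-0.001,1.5,0,0,-1,0.08,-0.0005,-0.001,1.5,0,0,-1,0.105,-0.0005,-0.001,1.5,0,0,-1,0.124,-0.0005,-0.001,1.5,0,0,-1,0.124,-0.0005,-0.001,1.5,0,0,1,0.124,-0.0005,-0.001,1.5,0,0,1,0.124,-0.0005,-0.001,1.5,0,0,1,0.124,-0.0005,-0.001,1.5,0,0]' --newtons 30

```text
t: 8.1
tcp_pos: [0.4651, 0.1294, 0.0437]
orientation: [0.055, 1.568, -0.053]
contact_force: [-3.6, 2.1, 8.0]
width: 0.737
```

>>> play_rows --targets '[1,0,0,0,0,0,0,1,0,0,0,0,0,0,1,0,0,0,0,0,0]'

```text
t: 8.4
tcp_pos: [0.4651, 0.1294, 0.0437]
orientation: [0.055, 1.568, -0.053]
contact_force: [-4.1, 3.3, 6.4]
width: 0.734
```

>>> play_rows --targets '[1,-0.03,0,0,0,0,0,1,-0.07,0,0,0,0,0,1,-0.12,0,0,0,0,0,1,-0.155,0,0,0,0,0,1,-0.155,0,0,0,0,0,1,-0.155,0,0,0,0,0]'

```text
t: 9.0
tcp_pos: [0.4652, 0.1289, 0.1986]
orientation: [0.055, 1.567, -0.054]
contact_force: [0.4, 0.1, -0.7]
width: 0.732
```

```bash
python3 - <<'E'
from h import *
print(move([.3795,.2927,.2],np.radians(73.5)))
E
```

```text
(array([-0.0016,  0.1574, -0.0968]), array([12.5,  0.2, -0. ]))
```

>>> play_rows --targets '[1,0,0.031,-0.019,2.5,0,0,1,0,0.063,-0.039,5,0,0,1,0,0.095,-0.058,7.5,0,0,1,0,0.126,-0.078,10,0,0,1,0,0.157,-0.097,12.5,0,0,1,0,0.157,-0.097,12.5,0,0,1,0,0.157,-0.097,12.5,0,0]'

```text
t: 9.7
tcp_pos: [0.3782, 0.2923, 0.1965]
orientation: [0.224, 1.56, -0.225]
contact_force: [0.0, -1.0, -0.0]
width: 0.73
```

```bash
python3 - <<'E'
from h import *
print(move([.3793,.2929,.064],np.radians(73.5)))
s=snap("wrist","w4");print(s["tcp_pos"],s["width"]);np.save("w4.npy",s,allow_pickle=True)
E
```

```text
(array([0.1325, 0.001 , 0.001 ]), array([ 0.1, -0. ,  0.1]))
[0.37819679 0.29231991 0.19654197] 0.7300069080019755
```

View pics/w4.png

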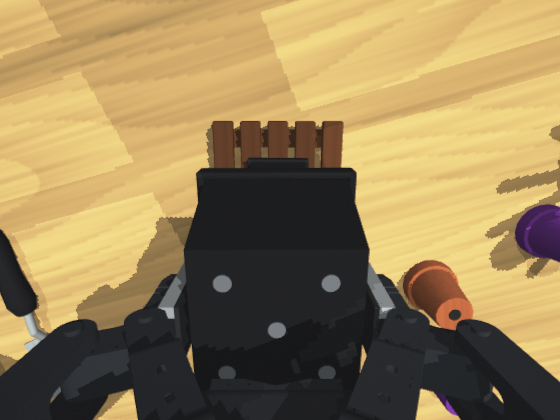

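>>> play_rows --targets '[1,0.03,0.001,0.001,0,0,0,1,0.06,0.001,0.001,0,0,0,1,0.085,0.001,0.001,0,0,0,1,0.105,0.001,0.001,0,0,0,1,0.12,0.001,0.001,0,0,0,1,0.128,0.001,0.001,0,0,0,1,0.132,0.001,0.001,0,0,0,1,0.132,0.001,0.001,0,0,0]'

```text
t: 10.55
tcp_pos: [0.3804, 0.2924, 0.0652]
orientation: [0.226, 1.559, -0.227]
contact_force: [-0.3, 0.8, -0.3]
width: 0.73
```

>>> play_rows --targets '[1,0.002,0,0,0,0,0,1,0.002,0,0,0,0,0,1,0.003,0,0,0,0,0,1,0.003,0,0,0,0,0]'

```text
t: 10.95
tcp_pos: [0.3802, 0.2928, 0.0623]
orientation: [0.226, 1.559, -0.226]
contact_force: [-0.1, 0.1, -0.7]
width: 0.737
```

>>> play_rows --targets '[1,0.0005,0,0,0,0,0,-0.9,0.0005,0,0,0,0,0,-1,0.0005,0,0,0,0,0,-1,0.0005,0,0,0,0,0,-1,-0.02,0,0,0,0,0,-1,-0.06,0,0,0,0,0,-1,-0.11,0,0,0,0,0,-1,-0.11,0,0,0,0,0]'

```text
t: 11.75
tcp_pos: [0.3823, 0.2939, 0.1775]
orientation: [0.229, 1.553, -0.222]
contact_force: [0.8, 0.1, -1.0]
width: 0.997
```

```bash
python3 - <<'E'
from h import *
print(move([.5283,.415,.17],np.radians(50)))
E
```

```text
(array([0.0089, 0.1575, 0.1056]), array([23.5,  0.3, -0.4]))
```

>>> play_rows --targets '[-0.4,0,0.1575,0.1056,23.5,0,0,-0.4,0,0.1575,0.1056,23.5,0,0,-0.4,0,0.1575,0.1056,23.5,0,0,-0.4,0,0.1575,0.1056,23.5,0,0,-0.4,0,0.1575,0.1056,23.5,0,0,-0.4,0,0.1575,0.1056,23.5,0,0]'

```text
t: 12.35
tcp_pos: [0.5262, 0.4139, 0.1711]
orientation: [0.545, 1.502, -0.547]
contact_force: [-0.3, 0.2, -0.1]
width: 0.701
```

```bash
python3 - <<'E'
from h import *
s=snap("wrist","w5");print(s["tcp_pos"],s["width"]);np.save("w5.npy",s,allow_pickle=True)
E
```

```text
[0.52623253 0.41390542 0.1710531 ] 0.7008921146855335
```

View pics/w5.png

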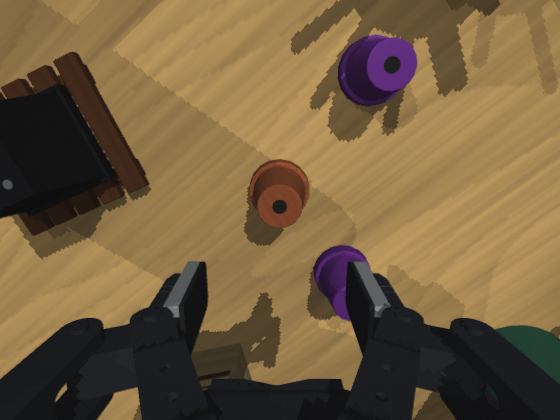

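```bash
python3 - <<'E'
from h import *
s=np.load("w5.npy",allow_pickle=True).item();C=cam("wrist",s)
p=onz(C,(279.5,207),.06);print("clay_s",p)
print(move([p[0],p[1],.028],np.radians(50),s))
E
```

```text
clay_s [0.52865294 0.41401641 0.06      ]
(array([0.143 , 0.0018, 0.0018]), array([ 0. , -0. ,  0.1]))
```

>>> play_rows --targets '[-0.4,0.05,0.002,0.002,0,0,0,-0.4,0.1,0.002,0.002,0,0,0,-0.4,0.13,0.002,0.002,0,0,0,-0.4,0.143,0.002,0.002,0,0,0,-0.4,0.143,0.002,0.002,0,0,0,1,0.143,0.002,0.002,0,0,0,1,0.143,0.002,0.002,0,0,0,1,0.143,0.002,0.002,0,0,0]' --newtons 30

```text
t: 13.2
tcp_pos: [0.5298, 0.4145, 0.0318]
orientation: [0.548, 1.499, -0.544]
contact_force: [-2.5, -1.6, 7.0]
width: 0.45
```

>>> play_rows --targets '[1,0,0,0,0,0,0,1,0,0,0,0,0,0,1,0,0,0,0,0,0]'

```text
t: 13.5
tcp_pos: [0.5298, 0.4144, 0.0317]
orientation: [0.548, 1.499, -0.544]
contact_force: [-2.1, -1.6, 6.8]
width: 0.453
```

>>> play_rows --targets '[1,-0.03,0,0,0,0,0,1,-0.07,0,0,0,0,0,1,-0.12,0,0,0,0,0,1,-0.17,0,0,0,0,0,1,-0.19,0,0,0,0,0,1,-0.19,0,0,0,0,0]'

```text
t: 14.1
tcp_pos: [0.5302, 0.4148, 0.2245]
orientation: [0.551, 1.496, -0.541]
contact_force: [-0.2, 0.3, -0.5]
width: 0.448
```

```bash
python3 - <<'E'
from h import *
T=cam("top");S=cam("side")
# coaster hover: tool z dir for yaw
for y in(0,20,-20,50): print(y,move([.642,-.211,.22],np.radians(y)))
E
```

```text
0 (array([ 0.0027, -0.4076,  0.4879]), array([50. , -0.1, -0.5]))
20 (array([ 0.0027, -0.4076,  0.4879]), array([30. ,  0. , -0.5]))
-20 (array([ 0.0027, -0.4076,  0.4879]), array([70. , -0.1, -0.5]))
50 (array([ 0.0027, -0.4076,  0.4879]), array([-0. ,  0.1, -0.4]))
```

```bash
python3 - <<'E'
from h import *
print(move([.642,-.301,.22],0))
E
```

```text
(array([ 0.0023, -0.4765,  0.5457]), array([50. , -0.1, -0.5]))
```

>>> play_rows --targets '[1,0,-0.025,0.028,3,0,0,1,0,-0.055,0.063,6,0,0,1,0,-0.085,0.098,9,0,0,1,0,-0.116,0.133,12,0,0,1,0,-0.147,0.168,15,0,0,1,0,-0.177,0.203,18,0,0,1,0,-0.207,0.238,22,0,0,1,0,-0.238,0.273,25,0,0]'

```text
t: 14.9
tcp_pos: [0.5848, 0.0544, 0.2191]
orientation: [0.884, 1.384, -0.884]
contact_force: [1.5, 0.1, -0.9]
width: 0.45
```

```bash
python3 - <<'E'
from h import *
print(move([.642,-.301,.22],0),ctrl.observe()["tcp_pos"])
E
```

```text
(array([-0.0009, -0.0975,  0.3466]), array([24.8, -0. , -0. ])) [0.58484069 0.05444466 0.21910377]
```

>>> play_rows --targets '[1,0,-0.013,0.046,4,0,0,1,0,-0.026,0.092,8,0,0,1,0,-0.039,0.138,12,0,0,1,0,-0.052,0.184,16,0,0,1,0,-0.065,0.231,20,0,0,1,0,-0.078,0.277,23,0,0,1,0,-0.097,0.335,25,0,0,1,0,-0.097,0.335,25,0,0]'

```text
t: 15.7
tcp_pos: [0.6382, -0.2932, 0.2178]
orientation: [1.212, 1.207, -1.214]
contact_force: [-0.5, 0.4, -1.0]
width: 0.447
```

>>> play_rows --targets '[1,0,0,0,0,0,0,1,0,0,0,0,0,0]'

```text
t: 15.9
tcp_pos: [0.6386, -0.2874, 0.2191]
orientation: [1.209, 1.21, -1.209]
contact_force: [-0.2, 0.3, -0.5]
width: 0.451
```

```bash
python3 - <<'E'
from h import *
s=snap("wrist","w6");print(s["tcp_pos"],s["width"]);np.save("w6.npy",s,allow_pickle=True)
E
```

```text
[ 0.63857388 -0.2874395   0.21906829] 0.4506745625747961
```

View pics/w6.png

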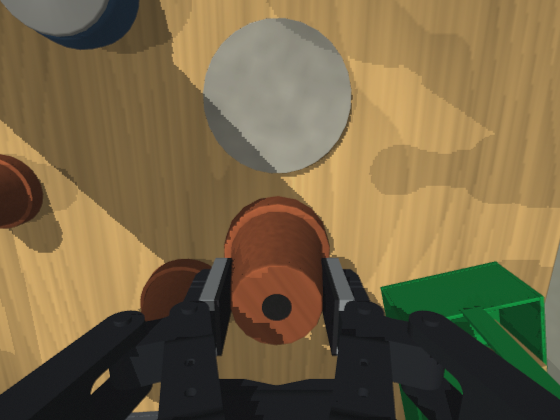

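```bash
cat >> h.py <<'E'
from scipy.optimize import least_squares
def circ(C,z,r,ext,x0):
    "centre xy of a horizontal circle whose image extents are (left,right,top,bottom)"
    t=np.linspace(0,2*np.pi,721)
    def f(c):
        P=np.array([proj(C,(c[0]+r*np.cos(a),c[1]+r*np.sin(a),z)) for a in t])
        return np.array([P[:,0].min(),P[:,0].max(),P[:,1].min(),P[:,1].max()])-ext
    o=least_squares(f,x0,diff_step=1e-4);return o.x,o.fun
E
python3 - <<'E'
from h import *
s=np.load("w6.npy",allow_pickle=True).item();C=cam("wrist",s)
c,res=circ(C,.012,.07,(204,351,18,172),(.642,-.211));print("coaster",c,res.round(1))
h=onz(C,(277,306),s["tcp_pos"][2]+.028);A=R.from_rotvec(s["orientation"]).as_matrix()
d=(h-s["tcp_pos"]);print("held in tool",A.T@d)
print(move([*(c-d[:2]),.0437],0,s))
T=cam("top")
print(tri([ray(C,proj(C,(*c,.012))),ray(T,np.array((548,245))*.7)]))
print(onz(T,np.array((548,245))*.7,.012))
E
```

```text
coaster [ 0.63954758 -0.21243654] [-0.9  0.9 -0.8  1.2]
held in tool [-0.02799974  0.00027552 -0.00062714]
(array([ 0.1754,  0.0008, -0.0743]), array([ 0., -0.,  0.]))
(array([ 0.6407437 , -0.21149699,  0.01074792]), np.float64(0.001512845580106686))
[ 0.64169736 -0.21027304  0.012     ]
```

>>> play_rows --targets '[1,0,0.001,-0.04,0,0,0,1,0,0.001,-0.074,0,0,0,1,0.04,0.001,-0.074,0,0,0,1,0.08,0.001,-0.074,0,0,0,1,0.12,0.001,-0.074,0,0,0,1,0.15,0.001,-0.074,0,0,0,1,0.168,0.001,-0.074,0,0,0,1,0.168,0.001,-0.074,0,0,0]'

```text
t: 16.75
tcp_pos: [0.6383, -0.2121, 0.0493]
orientation: [1.208, 1.214, -1.21]
contact_force: [-0.6, 0.5, -0.2]
width: 0.445
```

>>> play_rows --targets '[1,0.003,0,0,0,0,0,1,0.005,0,0,0,0,0,1,0.006,0,0,0,0,0,1,0.006,0,0,0,0,0]'

```text
t: 17.15
tcp_pos: [0.64, -0.2145, 0.0458]
orientation: [1.209, 1.208, -1.209]
contact_force: [0.5, 0.4, -0.8]
width: 0.449
```

>>> play_rows --targets '[1,0.0015,0,0,0,0,0,1,0.002,0,0,0,0,0,1,0.002,0,0,0,0,0]'

```text
t: 17.45
tcp_pos: [0.64, -0.2145, 0.0438]
orientation: [1.209, 1.208, -1.209]
contact_force: [-0.3, 0.6, 4.9]
width: 0.45
```

```bash
python3 - <<'E'
from h import *
for i in range(3):
    s=ctrl.observe();print(s["tcp_pos"],s["contact_force"]);ctrl.snapshot("top")
E
```

```text
[ 0.64000044 -0.21449079  0.04376329] [-0.30614215  0.64685168  4.88346594]
[ 0.6400309  -0.21449721  0.04379175] [-0.07363701  0.89015761  5.19228017]
[ 0.64004504 -0.21450623  0.04378542] [-0.80592526  1.07907027  4.92800718]
```

>>> play_rows --targets '[-0.5,0,0,0,0,0,0,-1,0,0,0,0,0,0,-1,0,0,0,0,0,0,-1,-0.03,0,0,0,0,0,-1,-0.08,0,0,0,0,0,-1,-0.13,0,0,0,0,0,-1,-0.145,0,0,0,0,0,-1,-0.145,0,0,0,0,0]'

```text
t: 18.4
tcp_pos: [0.6408, -0.2149, 0.1911]
orientation: [1.21, 1.205, -1.207]
contact_force: [0.7, 0.4, -0.3]
width: 1.0
```

```bash
python3 - <<'E'
from h import *
print(move([.359,-.300,.18],0))
E
```

```text
(array([ 0.01  , -0.2819,  0.0851]), array([-0. ,  0.1, -0.2]))
```

>>> play_rows --targets '[-1,0.01,-0.282,0.085,0,0,0,-1,0.01,-0.282,0.085,0,0,0,-1,0.01,-0.282,0.085,0,0,0,-1,0.01,-0.282,0.085,0,0,0,-1,0.01,-0.282,0.085,0,0,0,-1,0.01,-0.282,0.085,0,0,0,-1,0.01,-0.282,0.085,0,0,0,-1,0.01,-0.282,0.085,0,0,0]'

```text
t: 19.2
tcp_pos: [0.357, -0.2994, 0.1776]
orientation: [1.211, 1.209, -1.211]
contact_force: [-0.4, -0.1, -0.1]
width: 1.004
```

```bash
python3 - <<'E'
from h import *
s=snap("wrist","w7");print(s["tcp_pos"],s["width"]);np.save("w7.npy",s,allow_pickle=True)
E
```

```text
[ 0.35699149 -0.29936239  0.17757261] 1.00393060482603
```

View pics/w7.png

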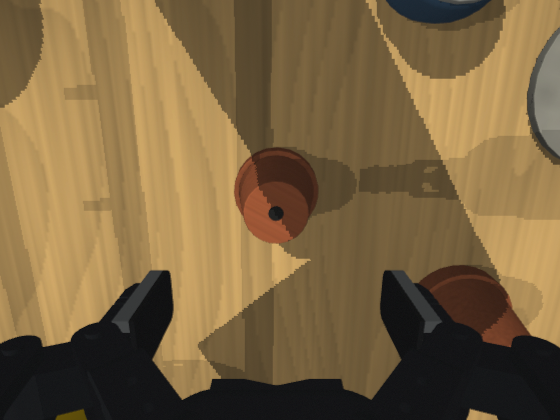

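```bash
python3 - <<'E'
from h import *
s=np.load("w7.npy",allow_pickle=True).item();C=cam("wrist",s)
p=onz(C,(276,213),.078);print(p, tri([ray(C,(276,213)),ray(cam("top"),np.array((613,398))*.7),ray(cam("side"),np.array((250,393))*.7)]))
print(move([p[0],p[1],.038],0,s))
E
```

```text
[ 0.35671846 -0.30252049  0.078     ] (array([ 0.35835191, -0.30065434,  0.07993221]), np.float64(0.002027398355699048))
(array([ 0.1396, -0.0002,  0.0033]), array([-0.1, -0. ,  0. ]))
```

>>> play_rows --targets '[-1,0.05,0,0.003,0,0,0,-1,0.09,0,0.003,0,0,0,-1,0.12,0,0.003,0,0,0,-1,0.14,0,0.003,0,0,0,-1,0.14,0,0.003,0,0,0,1,0.14,0,0.003,0,0,0,1,0.14,0,0.003,0,0,0,1,0.14,0,0.003,0,0,0]' --newtons 40

```text
t: 20.05
tcp_pos: [0.3585, -0.3028, 0.0398]
orientation: [1.208, 1.207, -1.209]
contact_force: [-2.9, 3.4, 12.9]
width: 0.64
```

>>> play_rows --targets '[1,0,0,0,0,0,0,1,0,0,0,0,0,0,1,0,0,0,0,0,0]'

```text
t: 20.35
tcp_pos: [0.3584, -0.3028, 0.0398]
orientation: [1.209, 1.207, -1.209]
contact_force: [-2.0, 2.4, 11.1]
width: 0.645
```

>>> play_rows --targets '[1,-0.03,0,0,0,0,0,1,-0.07,0,0,0,0,0,1,-0.12,0,0,0,0,0,1,-0.16,0,0,0,0,0,1,-0.18,0,0,0,0,0,1,-0.18,0,0,0,0,0]'

```text
t: 20.95
tcp_pos: [0.3588, -0.3034, 0.2217]
orientation: [1.207, 1.203, -1.208]
contact_force: [-0.7, -0.3, -1.9]
width: 0.638
```

```bash
python3 - <<'E'
from h import *
print(move([.640,-.304,.22],0))
E
```

```text
(array([0.0029, 0.2812, 0.0007]), array([ 0. ,  0.3, -0.2]))
```

>>> play_rows --targets '[1,0,0.035,0,0,0,0,1,0,0.075,0,0,0,0,1,0,0.12,0,0,0,0,1,0,0.165,0,0,0,0,1,0,0.21,0,0,0,0,1,0,0.255,0,0,0,0,1,0,0.281,0,0,0,0,1,0,0.281,0,0,0,0]'

```text
t: 21.75
tcp_pos: [0.6413, -0.3016, 0.2155]
orientation: [1.208, 1.212, -1.208]
contact_force: [-0.0, 0.0, -1.3]
width: 0.638
```

>>> play_rows --targets '[1,0,0,0,0,0,0,1,0,0,0,0,0,0]'

```text
t: 21.95
tcp_pos: [0.638, -0.3023, 0.218]
orientation: [1.209, 1.21, -1.21]
contact_force: [-0.1, -0.2, -1.8]
width: 0.643
```

```bash
python3 - <<'E'
from h import *
s=snap("wrist","w8");print(s["tcp_pos"],s["width"]);np.save("w8.npy",s,allow_pickle=True)
E
```

```text
[ 0.63800333 -0.30232616  0.21802894] 0.6425558132169183
```

View pics/w8.png

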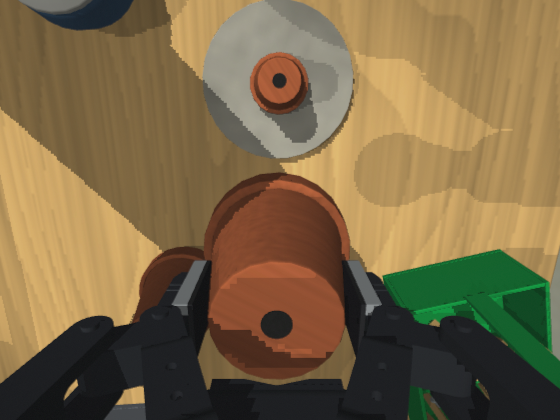

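```bash
python3 - <<'E'
from h import *
s=np.load("w8.npy",allow_pickle=True).item();C=cam("wrist",s)
c,res=circ(C,.012,.07,(203,354,-1,156),(.642,-.211));print("coaster",c,res.round(1))
p=onz(C,(279,80),.072);print("small",p)
h=onz(C,(277,324),s["tcp_pos"][2]+.078-.0398);A=R.from_rotvec(s["orientation"]).as_matrix()
d=(h-s["tcp_pos"]);print("held in tool",A.T@d)
print(move([*(p[:2]-d[:2]),.0518],0,s))
E
```

```text
coaster [ 0.63989525 -0.21213861] [-0.1  0.1 -1.6  2.1]
small [ 0.63999321 -0.21325886  0.072     ]
held in tool [-3.82001607e-02  2.60416054e-04  1.23388585e-05]
(array([ 0.1663,  0.0018, -0.089 ]), array([-0., -0.,  0.]))
```

>>> play_rows --targets '[1,0,0.002,-0.03,0,0,0,1,0,0.002,-0.06,0,0,0,1,0,0.002,-0.089,0,0,0,1,0,0.002,-0.089,0,0,0,1,0.04,0.002,-0.089,0,0,0,1,0.07,0.002,-0.089,0,0,0,1,0.075,0.002,-0.089,0,0,0,1,0.075,0.002,-0.089,0,0,0]'

```text
t: 22.8
tcp_pos: [0.6401, -0.2138, 0.1434]
orientation: [1.21, 1.21, -1.21]
contact_force: [0.0, 0.2, -1.0]
width: 0.64
```

>>> play_rows --targets '[1,0,0,0,0,0,0,1,0,0,0,0,0,0]'

```text
t: 23.0
tcp_pos: [0.6414, -0.214, 0.1449]
orientation: [1.21, 1.207, -1.208]
contact_force: [0.5, -0.2, -1.3]
width: 0.638
```

>>> play_rows --targets '[1,0.02,-0.001,0,0,0,0,1,0.04,-0.001,0,0,0,0,1,0.06,-0.001,0,0,0,0,1,0.075,-0.001,0,0,0,0,1,0.085,-0.001,0,0,0,0,1,0.089,-0.001,0,0,0,0,1,0.091,-0.001,0,0,0,0,1,0.091,-0.001,0,0,0,0]'

```text
t: 23.8
tcp_pos: [0.6401, -0.2135, 0.0528]
orientation: [1.209, 1.208, -1.209]
contact_force: [0.1, 0.5, -1.9]
width: 0.642
```

>>> play_rows --targets '[1,0.0015,0,0,0,0,0,1,0.0025,0,0,0,0,0,1,0.0025,0,0,0,0,0]'

```text
t: 24.1
tcp_pos: [0.6404, -0.2136, 0.0518]
orientation: [1.209, 1.207, -1.208]
contact_force: [-4.0, 2.5, 17.3]
width: 0.645
```

>>> play_rows --targets '[1,-0.001,0,0,0,0,0,-1,-0.001,0,0,0,0,0,-1,-0.001,0,0,0,0,0,-1,-0.001,0,0,0,0,0,-1,-0.04,0,0,0,0,0,-1,-0.09,0,0,0,0,0,-1,-0.14,0,0,0,0,0,-1,-0.15,0,0,0,0,0]'

```text
t: 24.9
tcp_pos: [0.6414, -0.2141, 0.2056]
orientation: [1.21, 1.202, -1.206]
contact_force: [0.9, -0.3, 0.0]
width: 1.0
```

```bash
python3 - <<'E'
from h import *
print(onz(cam("top"),np.array((686,295))*.7,.096),onz(cam("side"),np.array((317,464))*.7,.096))
print(move([.542,-.42,.195],0))
E
```

```text
[ 0.53650367 -0.42670137  0.096     ] [ 0.54525642 -0.41184582  0.096     ]
(array([ 0.0105, -0.0994,  0.2059]), array([-0. ,  0.2, -0.4]))
```

>>> play_rows --targets '[-1,0.01,-0.1,0.206,0,0,0,-1,0.01,-0.1,0.206,0,0,0,-1,0.01,-0.1,0.206,0,0,0,-1,0.01,-0.1,0.206,0,0,0,-1,0.01,-0.1,0.206,0,0,0,-1,0.01,-0.1,0.206,0,0,0,-1,0.01,-0.1,0.206,0,0,0]'

```text
t: 25.6
tcp_pos: [0.5394, -0.4196, 0.189]
orientation: [1.21, 1.21, -1.21]
contact_force: [0.5, 0.1, 0.3]
width: 1.0
```

```bash
python3 - <<'E'
from h import *
s=snap("wrist","w9");print(s["tcp_pos"],s["width"]);np.save("w9.npy",s,allow_pickle=True)
E
```

```text
[ 0.53943409 -0.41957934  0.18904344] 1.000058099572466
```

View pics/w9.png

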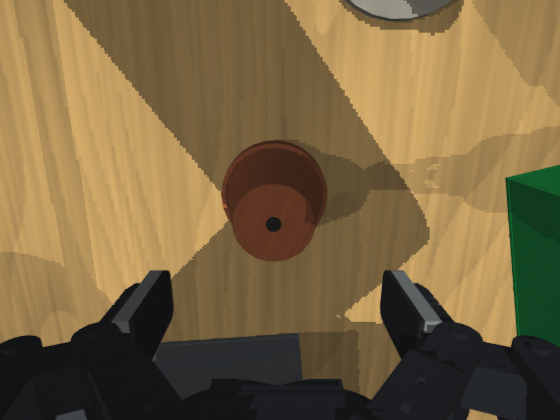

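```bash
python3 - <<'E'
from h import *
s=np.load("w9.npy",allow_pickle=True).item();C=cam("wrist",s)
p=onz(C,(273.5,224.5),.096);print(p, tri([ray(C,(273.5,224.5)),ray(cam("top"),np.array((686,295))*.7)]))
for z in(0,.05,.1,.15):print(z,onz(C,(230,338),z))
print(move([p[0],p[1],.054],0,s))
E
```

```text
[ 0.53739532 -0.42918004  0.096     ] (array([ 0.53760054, -0.43371076,  0.08201377]), np.float64(0.000455224697724238))
0 [ 4.88380006e-01 -5.93964954e-01  5.55111512e-17]
0.05 [ 0.49608916 -0.55683629  0.05      ]
0.1 [ 0.50379832 -0.51970762  0.1       ]
0.15 [ 0.51150748 -0.48257895  0.15      ]
(array([ 0.135 , -0.002 ,  0.0097]), array([-0.1, -0. ,  0. ]))
```

>>> play_rows --targets '[-1,0.04,-0.002,0.0095,0,0,0,-1,0.08,-0.002,0.0095,0,0,0,-1,0.11,-0.002,0.0095,0,0,0,-1,0.134,-0.002,0.0095,0,0,0,-1,0.134,-0.002,0.0095,0,0,0,1,0.134,-0.002,0.0095,0,0,0,1,0.134,-0.002,0.0095,0,0,0,1,0.134,-0.002,0.0095,0,0,0]' --newtons 50

```text
t: 26.45
tcp_pos: [0.5384, -0.4288, 0.0582]
orientation: [1.208, 1.207, -1.209]
contact_force: [-2.5, 2.6, 6.5]
width: 0.784
```

>>> play_rows --targets '[1,0,0,0,0,0,0,1,0,0,0,0,0,0,1,0,0,0,0,0,0]'

```text
t: 26.75
tcp_pos: [0.5384, -0.4288, 0.0581]
orientation: [1.209, 1.207, -1.208]
contact_force: [-1.8, 4.2, 5.4]
width: 0.782
```

>>> play_rows --targets '[1,-0.02,0,0,0,0,0,1,-0.05,0,0,0,0,0,1,-0.09,0,0,0,0,0,1,-0.13,0,0,0,0,0,1,-0.165,0,0,0,0,0,1,-0.18,0,0,0,0,0,1,-0.18,0,0,0,0,0]'

```text
t: 27.45
tcp_pos: [0.5387, -0.4293, 0.2396]
orientation: [1.208, 1.203, -1.208]
contact_force: [-0.2, 0.4, -2.9]
width: 0.775
```

```bash
python3 - <<'E'
from h import *
print(move([.640,-.302,.23],0))
E
```

```text
(array([ 0.0095,  0.1013, -0.1273]), array([ 0. ,  0.2, -0.2]))
```

>>> play_rows --targets '[1,0,0.02,-0.025,0,0,0,1,0,0.045,-0.057,0,0,0,1,0,0.073,-0.092,0,0,0,1,0,0.101,-0.127,0,0,0,1,0,0.101,-0.127,0,0,0,1,0,0.101,-0.127,0,0,0,1,0,0.101,-0.127,0,0,0]'

```text
t: 28.15
tcp_pos: [0.6383, -0.3022, 0.2353]
orientation: [1.209, 1.21, -1.21]
contact_force: [0.3, -0.5, -3.7]
width: 0.777
```

```bash
python3 - <<'E'
from h import *
s=snap("wrist","w10");print(s["tcp_pos"],s["width"]);np.save("w10.npy",s,allow_pickle=True)
E
```

```text
[ 0.63831924 -0.3021697   0.23534189] 0.7769221591740564
```

View pics/w10.png

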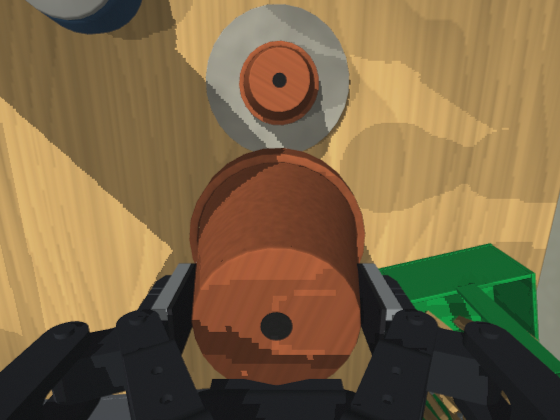

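```bash
python3 - <<'E'
from h import *
s=np.load("w10.npy",allow_pickle=True).item();C=cam("wrist",s)
p=onz(C,(279.5,80),.090);print("middle",p)
h=onz(C,(276.5,326),s["tcp_pos"][2]+.096-.0581);A=R.from_rotvec(s["orientation"]).as_matrix()
d=(h-s["tcp_pos"]);print("held in tool",A.T@d)
print(move([*(p[:2]-d[:2]),.0701],0,s))
E
```

```text
middle [ 0.640683   -0.21315877  0.09      ]
held in tool [-3.79002132e-02  8.98569479e-05  1.01444209e-03]
(array([ 0.1653,  0.0023, -0.09  ]), array([-0., -0.,  0.]))
```

>>> play_rows --targets '[1,0,0.002,-0.025,0,0,0,1,0,0.002,-0.055,0,0,0,1,0,0.002,-0.09,0,0,0,1,0,0.002,-0.09,0,0,0,1,0.03,0.002,-0.09,0,0,0,1,0.06,0.002,-0.09,0,0,0,1,0.074,0.002,-0.09,0,0,0,1,0.074,0.002,-0.09,0,0,0]'

```text
t: 29.0
tcp_pos: [0.6393, -0.2125, 0.1597]
orientation: [1.21, 1.212, -1.212]
contact_force: [1.0, 0.5, -2.8]
width: 0.772
```

>>> play_rows --targets '[1,0,0,0,0,0,0,1,0,0,0,0,0,0,1,0,0,0,0,0,0]'

```text
t: 29.3
tcp_pos: [0.6412, -0.2123, 0.1628]
orientation: [1.21, 1.207, -1.209]
contact_force: [0.0, 0.7, -3.2]
width: 0.78
```

>>> play_rows --targets '[1,0.02,-0.0005,0,0,0,0,1,0.04,-0.0005,0,0,0,0,1,0.055,-0.0005,0,0,0,0,1,0.07,-0.0005,0,0,0,0,1,0.08,-0.0005,0,0,0,0,1,0.087,-0.0005,0,0,0,0,1,0.09,-0.0005,0,0,0,0,1,0.09,-0.0005,0,0,0,0]'

```text
t: 30.1
tcp_pos: [0.6404, -0.2119, 0.0718]
orientation: [1.209, 1.209, -1.209]
contact_force: [0.7, 0.0, -3.2]
width: 0.772
```

>>> play_rows --targets '[1,0.0015,0,0,0,0,0,1,0.002,0,0,0,0,0,1,0.002,0,0,0,0,0]'

```text
t: 30.4
tcp_pos: [0.6406, -0.212, 0.0703]
orientation: [1.209, 1.208, -1.209]
contact_force: [1.2, 0.9, 1.0]
width: 0.778
```

>>> play_rows --targets '[1,0.0007,0,0,0,0,0,-1,0.0005,0,0,0,0,0,-1,0.0005,0,0,0,0,0,-1,0,0,0,0,0,0,-1,-0.03,0,0,0,0,0,-1,-0.08,0,0,0,0,0,-1,-0.13,0,0,0,0,0,-1,-0.15,0,0,0,0,0]'

```text
t: 31.2
tcp_pos: [0.6412, -0.2124, 0.2247]
orientation: [1.21, 1.203, -1.207]
contact_force: [-0.5, -0.1, -1.0]
width: 0.997
```

>>> play_rows --targets '[-1,0,-0.15,0.1,0,0,0,-1,0,-0.15,0.1,0,0,0,-1,0,-0.15,0.1,0,0,0,-1,0,-0.15,0.1,0,0,0,-1,0,-0.15,0.1,0,0,0,-1,0,-0.15,0.1,0,0,0]'

```text
t: 31.8
tcp_pos: [0.49, -0.3122, 0.22]
orientation: [1.21, 1.208, -1.21]
contact_force: [1.0, -0.6, 0.2]
width: 1.003
```

```bash
python3 - <<'E'
from h import *
snap("top","t1");snap("side","s1")
a=cv2.imread("pics/t1_raw.png");b=cv2.imread("pics/s1_raw.png")
r=lambda m,w,h:cv2.resize(m,(w,h),interpolation=cv2.INTER_CUBIC)
u=np.hstack([r(a[215:305,150:270],400,300),r(a[125:215,320:440],400,300)])
v=np.hstack([r(b[100:220,200:360],400,300),r(b[190:325,200:380],400,300)])
cv2.imwrite("pics/fin.png",np.vstack([u,v]))
E
```

```text
(no output)
```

View pics/fin.png

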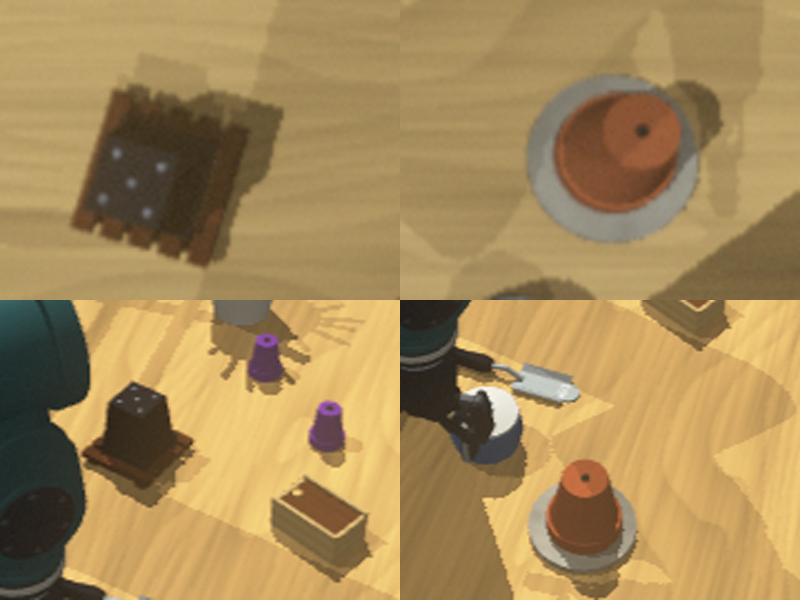

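```bash
python3 - <<'E'
from h import *
T=cam("top");S=cam("side")
for n,a,b,z,c in(("sq_l",(150+131/3.333,215+183/3.333),(200+137/2.5,100+97/2.5),.102,(.3795,.2925)),("clay_l",(320+242/3.333,125+131/3.333),(200+185/2.222,190+178/2.222),.108,(.640,-.2122))):
    print(n,tri([ray(T,a),ray(S,b)]),onz(T,a,z)[:2],c)
for i in range(2): s=ctrl.observe();print(s["contact_force"],s["t"]);ctrl.snapshot("top")
E
```

```text
sq_l (array([0.38145649, 0.29395122, 0.10477643]), np.float64(0.0014546731195389517)) [0.3799594  0.29409027] (0.3795, 0.2925)
clay_l (array([ 0.64247219, -0.21037407,  0.1064593 ]), np.float64(0.000930298388220187)) [ 0.64127761 -0.21031721] (0.64, -0.2122)
[-0.0063609   0.74728535  0.25370095] 31.9
[ 0.03880823 -0.19278865  0.66043941] 31.95
```

Both stacks are centred within about 3 mm, and their tops are at the expected heights (0.105 m against 0.102, and 0.106 m against 0.108). I'm handing the job in.

```bash
python3 -c "
from cell import ctrl
print(ctrl.job_done())"
```

```text
the job is handed in; nothing more can be done
None
```

I nested both sets of pots as asked and handed the job in at about 32 s of the 120 s allowed. On the stone coaster the three clay pots went small, middle, then large. On the slatted board the large square pot went over the small one, aligned with the slats.

**Last checks:**
- **Square stack:** its top measured (0.381, 0.294, 0.105). That is about 2 mm from the board's centre, with the height within 3 mm of the 0.102 m expected when the rims sit flat.
- **Clay stack:** its top measured (0.642, -0.210, 0.106). That is about 3 mm from the coaster's centre, with the height within 2 mm of the 0.108 m expected.
- **Inner pots:** they are hidden now. I checked them by their set-down heights, and from above for three of the four before they were covered. All of that agreed.
- **Clear of everything:** the gripper was open and well away from both stacks at the end.
- **Other items:** in the last pictures the trowel, box, lidded pot and purple pots look untouched, but I did not measure their positions again. I never moved near enough to touch them.

**Disagreements:** on the first look, the overhead and side cameras differed by several millimetres on the large clay pot and the two square pots. I used close-up wrist pictures for those grasps instead. No check failed.

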